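# Slide the saucepan home under the stirrer

### The arm

A 6-joint arm with a two-finger parallel gripper is mounted at the origin on a cart in front of the work surface, level with it; the furniture and walls round the work are solid. World frame = base frame: x ahead of the robot, y to its left, z up, the work surface at z = 0. Lengths are in m, angles in degrees, forces in N, time in s.
With the tool pointing down it reaches from about 0.4 to 0.825 m from the base axis. Payload 7 kg.
Tool frame: the origin (TCP) lies on the centre line of the jaws, within the pads' length; the fingertips stand 19 mm ahead of it and the grasp point (between the pads) is the TCP (r.tips_ahead is the distance from the TCP to the fingertips, in m); z points along the fingers, y is the line along which they close (so a half turn about z gives the same grasp; the last joint's range is limited). The gripper opens to 88 mm and grips with 3 to 60 N. Pads are 19 mm wide; open, the fingers measure 130 mm over their backs; the gripper's body (78 mm by 193 mm) begins 47 mm behind the grasp point.
Start: joints at [81.824, 20.546, 0.682, 0, -70.136, -16.507], TCP at [0.282, 0.613, 0.246] pointing down, gripper open.
Joint ranges: [-176.03, 176.03], [-82.01, 121.73], [-58.28, 71.71], [-173.87, 95.51], [-174.79, -0.11], [-173.66, 173.66]. Speed limits (degrees/s): [136.94, 136.94, 172.46, 180, 180, 180].

### API

Orientations are given as [roll, pitch, yaw] about the fixed x, y, z axes, in that order (R = Rz(yaw) Ry(pitch) Rx(roll)).
In Python, from plant import r, viewer, close_job gives the robot as it stands. The module is installed in compiled form; this text tells all that it offers.
- The arm moves only by the tool arm_command, never from a script. Its arguments are lists of equal length, an entry for each row: "travel": the shift along the world's x, y, z scaled (see below), a list of three; "delta_rot": the turn, a rotation vector about the world's x, y, z scaled (see below), a list of three. In form: {"travel": [[dx, dy, dz], ...], "delta_rot": [[rx, ry, rz], ...]}. A call has 1 to 20 rows; each row is the pose to reach, as a shift and turn from the pose commanded when the call began; what a row does not reach only later rows make up. The controller multiplies each number of a shift by 0.5 m and each number of a turn by 90 degrees. A row lasts 1/8 s, in which the tool goes at most 62.5 mm and 10.7 degrees, less where a joint would pass 70% of its speed; a pose out of reach is approached as far as the arm can. A call with a number of a shift or a turn outside -1 to 1 is refused whole. A call with a gripper value outside its range is refused whole. "grip" is the opening, from 0 (shut) to 1 (fully open), set as the call begins (left out, the last holds). The fingers move at their own pace and stop on an object; "newtons" is the grip in N (left out, the last holds). Time passes only in rows, so rows that repeat a pose let the fingers close. It gives the time, the measured TCP pose, the force, the opening and the grip force at its end, in the units of the state.
- r.get_state(): the state, without advancing time (a new reading comes with each control period).
- viewer.capture(name): name is "side" or "top"; returns a dict with "img" (400x640x3 uint8, red, green, blue), "camera_matrix" (3x3 intrinsics, pixels), "distortion" ([k1, k2, p1, p2, k3] as OpenCV has them; the pictures are not rectified), "R" (3x3) and "t" (3): a world point X has camera coordinates R X + t. Camera axes: x right, y down, z forward; pixel columns grow to the right and rows downward; lengths in m; the calibration is good to about 2 mm. A picture is of the moment at which its call begins. There is no depth.
- close_job(): hands the job in; it is judged then, once.
The state is a dict: "time_s": time; "joints": joint angles; "qd": joint speeds; "joint_torque": joint torques, N m; "tcp_pos": TCP position; "eef_rot": TCP orientation; "contact_force": force on the tool from outside, world axes, zero at the start; "moment": the same for the moment, N m; "gripper_width": finger opening in m; "gripper_force": force on a finger pad.
Only numpy, scipy, OpenCV 4.12 (cv2) and the standard library are available. Lean on these libraries where they do the work, as an engineer would, in place of code of your own. Each camera call takes 0.05 s, during which the arm holds its last target. There are 200 camera calls.

### The job

The saucepan is waiting on the keep-warm place of the stirring hob with its handle the wrong way round. Without lifting or tipping it, turn it and slide it across the glass, handle trailing, in between the two sprung rollers until you feel it come home against both rubber stops, wherever the stand happens to be clamped, its handle pointing straight back out of the opening; do not ram it. Then press the stirrer head down as far as it goes, so that the paddle stands inside the pan, and leave everything else where it is.

Things in the scene. Friction and masses are not known exactly. Their poses are not given: they have to be found in the camera images.
- saucepan: Steel saucepan, loose, about 0.6 kg: 150 mm across outside, 144 inside, 70 high, open on top. Origin: centre of its underside; z up. The straight level handle runs along its own +x: the black grip, 22 mm wide and 13 thick, reaches from 105 to 230 mm from the pan's axis, its middle line 58 mm above the pan's underside, free all round.
- handle (a point): Point on the middle line of the saucepan's handle, in its black grip: 150 mm from the pan's axis, 58 mm above its underside; the pan's axes (x along the handle, outward).
- cooker: Stirring hob, fixed: flat double hob, 400 (x) by 540 mm (y), glass 40 mm above the table. Origin: on its underside, 190 mm behind the front edge, midway along y; z up, +x to the back, +y towards the cooking place. On it, carried by a rail along its back (y), is a stirrer stand: column, cradle and head in one. It is clamped where the last user left it.
- warm_centre (a point): Middle of the keep-warm place, a rounded square of 230 mm printed on the glass (40 mm above the table); the hob's axes. The pan starts somewhere on it. At the cradle's mouth, 18 mm before the home position's middle, two white sprung rollers, 18 mm across, stand 74 mm either side; the pan must force them 10 mm apart (8 to 18 N in all). Their housings, 34 mm tall, reach out 129 mm either side.
- print_centre (a point): Middle of the printed circle of the cooking place, on the glass; the hob's axes. The stand's cradle is up to 28 mm off it, along y either way (not across x). Cradle: steel band 36 mm tall, outer radius 106 mm, open only towards the keep-warm place (-y). Two upright rubber stops inside it meet the pan's wall 45 degrees either side of +y when the pan is home.
- stirrer (a joint): Stirrer head, travel in m: 0 raised, 0.070 down on its stop; stays where left; 6 to 12 N press it down. Its flat black cap, 44 mm across, is 300 mm above the table when raised, straight above the middle of a pan that is home. Its paddle, a U-bar 138 mm wide along y, clears the rim by 15 mm when raised and has 3 mm play in the pan each side: it lands on the rim if the pan is not home.
- spice_jar_1: Bystander: spice jar with a green cap, 46 mm across, 106 mm tall, on the hob's steel rear deck. Origin: centre of its underside.
- spice_jar_2: Bystander: spice jar with a red cap, 47 mm across, 97 mm tall, on the hob's steel rear deck. Origin: centre of its underside.
- ring_a: Bystander: plain pastry cutter ring, 70 mm across, 35 mm high, on the table left of the hob.
- ring_b: Bystander: plain pastry cutter ring, 64 mm across, 30 mm high, on the table left of the hob.
- brush: Bystander: pastry brush with wooden handle, 228 mm long, lying left of the hob.
- scraper: Bystander: dough scraper, 140 by 172 by 22 mm, lying right of the hob.
- spoons: Bystander: bunch of measuring spoons, 104 by 108 by 8 mm, lying right of the hob.

How it is judged (in metres and radians):
At the end, for the whole second after the job is handed in: The stirrer head is down to within 4 mm of its stop, with the pan round the paddle in the cradle (which the 3 mm play allows only with the pan home) and flat on the glass, its handle pointing out of the cradle's opening within about 28 degrees; everything is at rest (value of joint stirrer above 0.066 m and horizontal distance between saucepan and print_centre below 0.035 m and z of saucepan in the frame of print_centre below 0.003 m and angle between saucepan's own z axis and vertical below 0.04 rad and y of handle in the frame of print_centre below -0.095 m and angle between the x axis of saucepan and the y axis of cooker, either way round below 0.5 rad and linear speed of saucepan below 0.01 m/s); the robot touches nothing.
It fails at once if the saucepan is lifted more than 10 mm off the glass (z of saucepan in the frame of print_centre above 0.01 m).
It fails at once if the saucepan is tipped by more than about 8 degrees (angle between saucepan's own z axis and vertical above 0.14 rad).
It fails at once if with the stirrer still raised, the pan is rammed against the cradle (over 85 N summed over all the pan's contacts with hob and cradle, which is a push of about 40 N) (contact force between saucepan and cooker above 85 N and value of joint stirrer below 0.012 m).
It fails at once if one of the other things (spice jars, cutter rings, brush, scraper, spoons) is shifted by more than 25 mm (distance of any of spice_jar_1, spice_jar_2, ring_a, ring_b, brush, scraper, spoons from where it was at the start of the episode above 0.025 m).
It also fails if it takes over 70 s, if anything falls off the work surface, if the arm or the gripper's body presses on something with over 40 N, if the wrist force passes 120 N, or if a joint passes its speed limit or range.

## Working session

There is one attempt and no reset: what is moved stays moved. The work goes in short steps, Python scripts to look and compute and a tool call to move; the robot and the scene stay as the last step left them, time stands still between calls to the robot, and variables do not carry over. Pictures are saved under pics/ and viewed, at most 10 in all, crops included, and the job is handed in when it is done.

Besides the shell and the picture viewer there is one more tool, called after "Emit:" as name(argument=value, ...) on one line, values as JSON. arm_command: Moves the arm, as the interface text tells. Shifts and turns lie within -1 to 1; 1 stands for 0.5 m of shift or 90 degrees of turn. Its arguments: {"type":"object","properties":{"travel":{"type":"array"},"delta_rot":{"type":"array"},"grip":{"type":"number"},"newtons":{"type":"number"}},"required":["travel","delta_rot"]}

```bash
mkdir -p pics; cat > h.py <<'E'
import cv2,numpy as np,pickle
from plant import r,viewer
def cap(n,f):
    c=viewer.capture(n); cv2.imwrite(f'pics/{f}.png',c['img'][:,:,::-1]); pickle.dump(c,open(f'pics/{f}.pkl','wb')); return c
def ray(c,uv,z):
    K=np.array(c['camera_matrix'],float);d=np.array(c['distortion'],float);R=np.array(c['R']);t=np.array(c['t'])
    p=cv2.undistortPoints(np.array([[uv]],float),K,d)[0,0]
    o=-R.T@t; v=R.T@np.array([p[0],p[1],1]); return o+v*(z-o[2])/v[2]
def proj(c,X):
    R=np.array(c['R'],float);t=np.array(c['t'],float)
    return cv2.projectPoints(np.array(X,float).reshape(-1,3),cv2.Rodrigues(R)[0],t,np.array(c['camera_matrix'],float),np.array(c['distortion'],float))[0][:,0]
def st():
    s=r.get_state()
    for k in s: print(k,np.round(s[k],4))
E
python3 - <<'E'
from h import *
a=cap('top','t0');b=cap('side','s0')
for c in(a,b):
    R=np.array(c['R']);print(-R.T@np.array(c['t']),R[2])
st()
E
```

```text
[0.21414004 0.0449665  2.01971958] [ 0.20139838 -0.00674051 -0.97948622]
[-0.48281399 -0.61270965  0.84095866] [ 0.74932474  0.46503871 -0.4714355 ]
time_s 0.1
joints [ 8.18238e+01  2.05869e+01  6.39100e-01 -1.61000e-02 -7.01370e+01
 -1.65070e+01]
qd [ 0.0869 -0.0058  0.1342  0.0409 -0.0733  0.0916]
joint_torque [-1.50000e-03 -5.84161e+01  2.93753e+01  7.01550e+00  1.02000e-02
 -0.00000e+00]
tcp_pos [0.2817 0.6129 0.2447]
eef_rot [ 1.799144e+02 -9.600000e-03 -2.468870e+01]
contact_force [ 0.7567  0.4603 -0.1868]
moment [0.0017 0.0177 0.0433]
gripper_force 0.0
gripper_width 0.0875
```

View pics/t0.png

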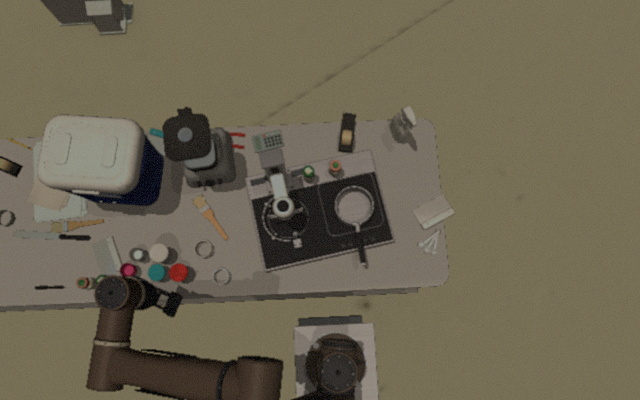

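View pics/s0.png

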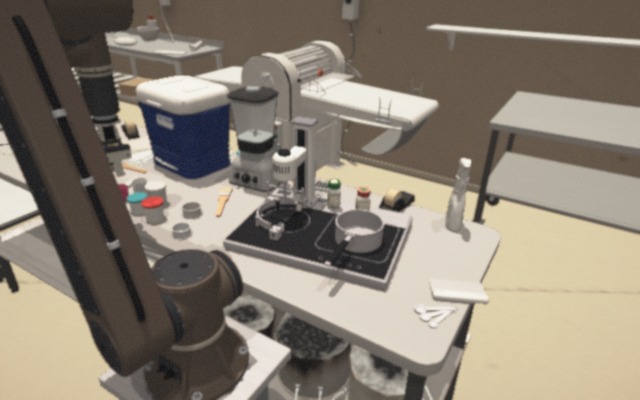

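The top picture shows the hob with corners near (247,185), (375,153), (394,242) and (265,270). The pan is at about (355,207) with its handle ending near (363,265), towards the robot. The head is at (284,207), and the jars are at (309,173) and (335,168). Next I'll enlarge it.

```bash
python3 - <<'E'
import cv2
i=cv2.imread('pics/t0.png')[145:275,240:400]
i=cv2.convertScaleAbs(cv2.resize(i,None,fx=4.6,fy=4.6,interpolation=cv2.INTER_CUBIC),alpha=1.6)
for k in range(0,160,20):
    cv2.putText(i,str(240+k),(int(k*4.6),10),0,.35,(0,255,255),1); cv2.line(i,(int(k*4.6),0),(int(k*4.6),597),(0,90,90),1)
for k in range(0,130,20):
    cv2.putText(i,str(145+k),(0,int(k*4.6)+10),0,.35,(0,255,255),1); cv2.line(i,(0,int(k*4.6)),(735,int(k*4.6)),(0,90,90),1)
cv2.imwrite('pics/t0c.png',i)
E
```

```text
(no output)
```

View pics/t0c.png

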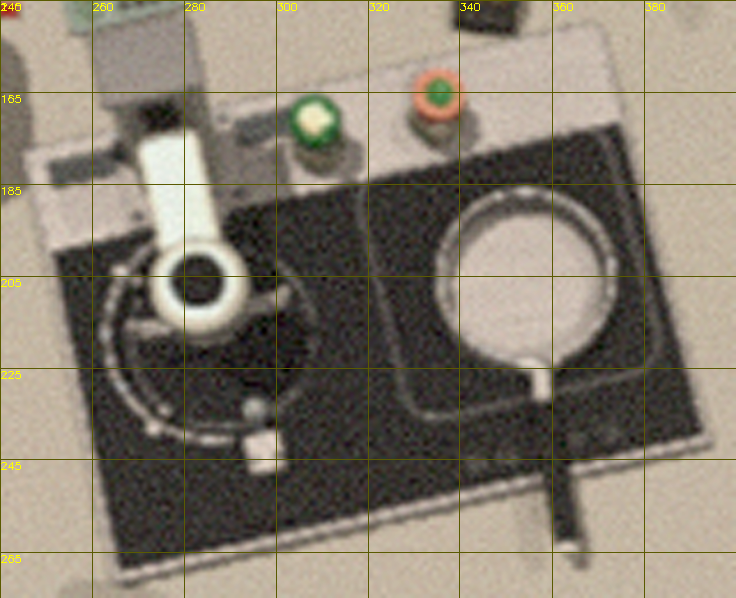

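The enlarged crop (px = 240+x/4.6, 145+y/4.6) gives these positions:
- **Hob corners:** (120,578), (708,440), (605,25) and (28,145).
- **Pan rim:** centre (526,278).
- **Handle tip:** (573,553).
- **Cap:** centre (198,279).
- **Near roller and its housing:** around (255,408) and (265,452).

```bash
cat >> h.py <<'E'
def fc(x,y): return (240+x/4.6,145+y/4.6)
E
python3 - <<'E'
from h import *
from scipy.optimize import least_squares
c=pickle.load(open('pics/t0.pkl','rb'))
obs=np.array([fc(*p) for p in [(118,578),(708,441),(605,25),(28,145)]])
loc=np.array([(-.19,.27),(-.19,-.27),(.21,-.27),(.21,.27)])
def W(p,l,z):
    R=np.array([[np.cos(p[2]),-np.sin(p[2])],[np.sin(p[2]),np.cos(p[2])]])
    l=np.atleast_2d(l);return np.c_[l@R.T+p[:2],np.full(len(l),z)]
s=least_squares(lambda p:(proj(c,W(p,loc,.035))-obs).ravel(),[.6,.1,.2])
p=s.x;print('hob',p,np.degrees(p[2]),s.fun)
u=np.array([np.cos(p[2]),np.sin(p[2])]);v=np.array([-u[1],u[0]])
def L(w): d=w[:2]-p[:2];return np.round([d@u,d@v],4)
for n,q,z in [('pan',fc(526,279),.11),('tip',fc(573,553),.098),('gripstart',fc(553,405),.098),('cap',fc(198,279),.3),('roll',fc(255,408),.07),('house',fc(265,452),.074),('jar1',fc(316,118),.146),('jar2',fc(438,92),.137),('prnR',fc(655,350),.04),('prnF',fc(500,400),.04)]:
    w=ray(c,q,z);print(n,np.round(w,4),L(w))
print(c['camera_matrix'][0])
E
```

```text
hob [0.60443773 0.03189941 0.17312272] 9.919200951852105 [-1.39365675  0.5045263   1.7843629   0.79354239  0.42294515 -1.40742969
 -0.80448474 -0.13208366]
pan [ 0.6043 -0.1036  0.11  ] [-0.0235 -0.1334]
tip [ 0.3703 -0.1296  0.098 ] [-0.2585 -0.1188]
gripstart [ 0.4964 -0.1208  0.098 ] [-0.1327 -0.1318]
cap [0.5776 0.1634 0.3   ] [-0.0038  0.1342]
roll [0.5102 0.1338 0.07  ] [-0.0753  0.1166]
house [0.4711 0.1265 0.074 ] [-0.1151  0.1161]
jar1 [0.7452 0.0692 0.146 ] [0.1451 0.0125]
jar2 [ 0.7658 -0.0362  0.137 ] [ 0.1472 -0.0948]
prnR [ 0.5494 -0.2186  0.04  ] [-0.0973 -0.2373]
prnF [ 0.5116 -0.0796  0.04  ] [-0.1107 -0.0939]
[496.16997341   0.         319.9161075 ]
```

```bash
python3 - <<'E'
import cv2
i=cv2.imread('pics/s0.png')[140:285,220:420]
i=cv2.convertScaleAbs(cv2.resize(i,None,fx=4,fy=4,interpolation=cv2.INTER_CUBIC),alpha=1.4)
cv2.imwrite('pics/s0c.png',i)
E
```

```text
(no output)
```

View pics/s0c.png

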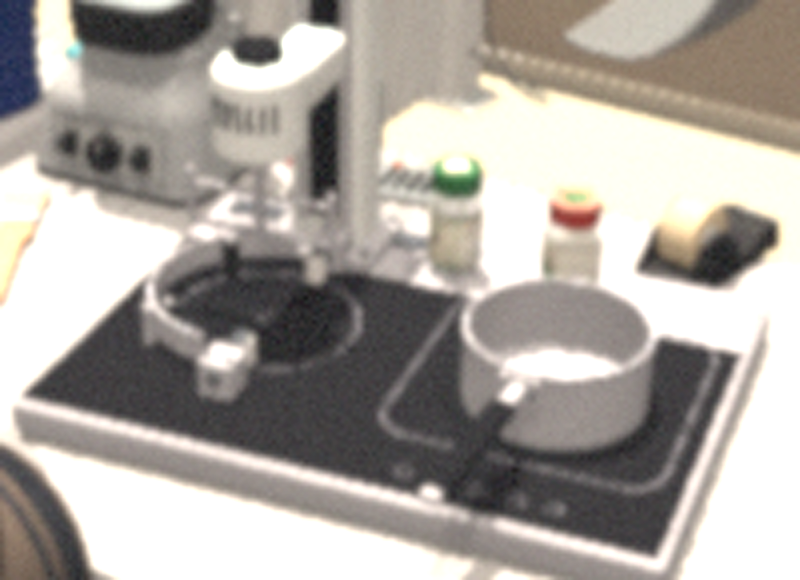

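The side crop (px = 220+x/4, 140+y/4) gives these positions:
- **Cap:** top at (256,47).
- **Pan rim:** ellipse centre (556,325).
- **Handle tip:** about (432,491).
- **Hob front corners:** (20,405) and (662,560).
- **Rollers:** the near one is at about (242,345), and the far one, pale, is at (317,265).

I'll cross-check these against the top view.

```bash
python3 - <<'E'
from h import *
from scipy.optimize import least_squares
c=pickle.load(open('pics/t0.pkl','rb'));d=pickle.load(open('pics/s0.pkl','rb'))
fs=lambda x,y:(220+x/4,140+y/4)
T={}
for n,a,b,z in [('cap',(198,279),(256,47),.3),('pan',(526,279),(556,325),.11),('tip',(573,553),(430,491),.098)]:
    s=least_squares(lambda X:np.r_[proj(c,X)[0]-fc(*a),proj(d,X)[0]-fs(*b)],[.5,0,z])
    s2=least_squares(lambda X:np.r_[proj(c,[*X,z])[0]-fc(*a),proj(d,[*X,z])[0]-fs(*b)],[.5,0])
    print(n,s.x.round(4),s.fun.round(1),'fixedz',s2.x.round(4),s2.fun.round(1),'side',ray(d,fs(*b),z).round(4))
for n,b,z in [('FL',(20,405),.04),('FR',(662,560),.04),('nearroller',(242,335),.074),('farroller',(317,255),.074)]:
    print(n,ray(d,fs(*b),z).round(4))
# rim circle overlay check
th=np.linspace(0,2*np.pi,9)[:-1]
for n,cc in(('t',c),('s',d)):
    q=proj(cc,np.c_[.605+.075*np.cos(th),-.103+.075*np.sin(th),0*th+.11])
    print(n,(((q-[240,145])*4.6) if n=='t' else (q-[220,140])*4).round(0).tolist())
E
```

```text
cap [0.5793 0.1639 0.2919] [ 0. -0. -0.  0.] fixedz [0.5755 0.1614] [ 0.6  0.5 -0.1 -1.8] side [0.5637 0.1525 0.3   ]
pan [ 0.6047 -0.1041  0.1099] [ 0.1 -0.1 -0.1  0. ] fixedz [ 0.6046 -0.1041] [ 0.1 -0.1 -0.1 -0. ] side [ 0.6048 -0.1044  0.11  ]
tip [ 0.3697 -0.129   0.106 ] [ 0. -0. -0.  0.] fixedz [ 0.3739 -0.127 ] [-0.7 -0.9  0.   1.4] side [ 0.3791 -0.1237  0.098 ]
FL [0.3637 0.2448 0.04  ]
FR [ 0.468  -0.2632  0.04  ]
nearroller [0.5022 0.1272 0.074 ]
farroller [0.6463 0.1508 0.074 ]
t [[520.0, 193.0], [460.0, 221.0], [438.0, 282.0], [467.0, 342.0], [531.0, 365.0], [591.0, 336.0], [613.0, 274.0], [583.0, 215.0]]
s [[597.0, 284.0], [527.0, 278.0], [472.0, 297.0], [463.0, 334.0], [509.0, 368.0], [585.0, 376.0], [642.0, 353.0], [645.0, 315.0]]
```

Emit:
arm_command(travel=[[0.03,-0.09,0.05],[0.07,-0.18,0.108],[0.1,-0.27,0.108],[0.14,-0.36,0.108],[0.17,-0.45,0.108],[0.21,-0.54,0.108],[0.24,-0.63,0.108],[0.276,-0.726,0.108],[0.276,-0.726,0.108],[0.276,-0.726,0.108]], delta_rot=[[0,0,-0.1],[0,0,-0.2],[0,0,-0.31],[0,0,-0.42],[0,0,-0.53],[0,0,-0.64],[0,0,-0.75],[0,0,-0.85],[0,0,-0.944],[0,0,-0.944]], grip=1)

```text
time_s: 1.35
tcp_pos: [0.42, 0.2497, 0.2995]
eef_rot: [180.0, 0.0, -109.7]
contact_force: [0.2, -0.0, -1.1]
gripper_width: 0.0878
gripper_force: 0.0
```

Emit:
arm_command(travel=[[0.01,-0.1,0],[0.02,-0.2,0],[0.03,-0.3,0],[0.04,-0.4,0],[0.05,-0.5,-0.05],[0.06,-0.6,-0.1],[0.07,-0.7,-0.15],[0.07,-0.74,-0.2],[0.07,-0.74,-0.2],[0.07,-0.74,-0.2]], delta_rot=[[0,0,-0.1],[0,0,-0.2],[0,0,-0.3],[0,0,-0.4],[0,0,-0.5],[0,0,-0.6],[0,0,-0.67],[0,0,-0.714],[0,0,-0.714],[0,0,-0.714]])

```text
time_s: 2.6
tcp_pos: [0.4554, -0.1192, 0.2]
eef_rot: [-180.0, 0.0, -173.7]
contact_force: [0.3, 0.2, 0.7]
gripper_width: 0.0877
gripper_force: 0.0
```

```bash
python3 - <<'E'
from h import *
st()
a=cap('side','s1')
i=a['img'][:,:,::-1][160:300,260:420]
cv2.imwrite('pics/s1c.png',cv2.convertScaleAbs(cv2.resize(i,None,fx=4,fy=4,interpolation=cv2.INTER_CUBIC),alpha=1.3))
E
```

```text
time_s 2.6
joints [ 9.39290e+00  3.18220e+00 -2.80622e+01  1.79000e-02 -5.87384e+01
 -9.31038e+01]
qd [ 0.6897 -0.9183  0.4676  0.0069  0.1037 -0.544 ]
joint_torque [-6.18700e-01 -3.01246e+01  2.59223e+01  6.18600e+00 -8.74000e-02
  2.83000e-02]
tcp_pos [ 0.4554 -0.1192  0.2   ]
eef_rot [-1.799856e+02  1.790000e-02 -1.737016e+02]
contact_force [0.2577 0.2261 0.6529]
moment [ 0.0226 -0.1946 -0.0487]
gripper_force 0.0
gripper_width 0.0877
```

View pics/s1c.png

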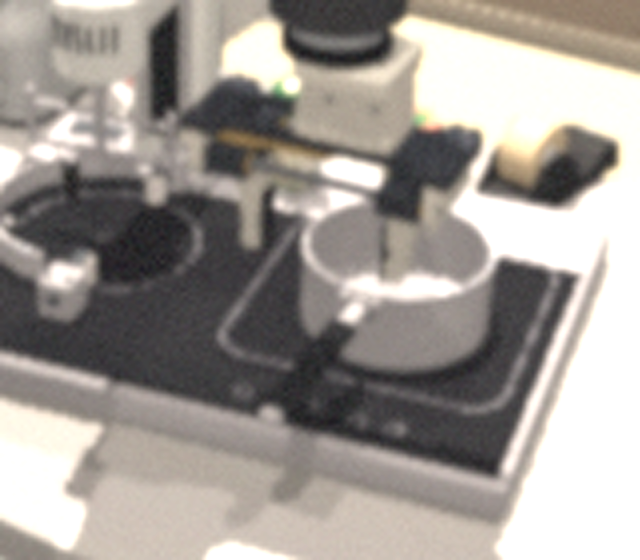

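The side crop shows the open fingers straddling the handle in line with the grip. The fingertips are at about (250,240) and (397,270), and the handle runs (360,300)–(275,410). I'll descend and close gently.

Emit:
arm_command(travel=[[0,0,-0.06],[0,0,-0.11],[0,0,-0.16],[0,0,-0.19],[0,0,-0.204],[0,0,-0.204],[0,0,-0.204]], delta_rot=[[0,0,0],[0,0,0],[0,0,0],[0,0,0],[0,0,0],[0,0,0],[0,0,0]])

```text
time_s: 3.52
tcp_pos: [0.4556, -0.1194, 0.0984]
eef_rot: [-180.0, 0.1, -173.8]
contact_force: [0.2, 0.1, 1.1]
gripper_width: 0.0877
gripper_force: 0.0
```

Emit:
arm_command(travel=[[0,0,0],[0,0,0],[0,0,0],[0,0,0],[0,0,0],[0,0,0],[0,0,0],[0,0,0]], delta_rot=[[0,0,0],[0,0,0],[0,0,0],[0,0,0],[0,0,0],[0,0,0],[0,0,0],[0,0,0]], grip=0, newtons=25)

```text
time_s: 4.53
tcp_pos: [0.4548, -0.1196, 0.0975]
eef_rot: [180.0, -0.0, -173.9]
contact_force: [-0.1, 0.3, 0.5]
gripper_width: 0.022
gripper_force: 25.0
```

```bash
python3 - <<'E'
from h import *
st()
E
```

```text
time_s 4.525
joints [ 9.32620e+00  1.03453e+01 -3.57580e+01 -1.10000e-02 -4.39112e+01
 -9.32267e+01]
qd [ 0.0151  0.0216 -0.0285 -0.0479  0.0122  0.0048]
joint_torque [-2.86200e-01 -3.62441e+01  2.16837e+01  5.37200e+00  3.46000e-02
  1.89000e-02]
tcp_pos [ 0.4548 -0.1196  0.0975]
eef_rot [ 1.799932e+02 -1.500000e-02 -1.739084e+02]
contact_force [-0.0886  0.3025  0.5097]
moment [ 0.336   0.0153 -0.0393]
gripper_force 24.9985
gripper_width 0.022
```

```bash
python3 - <<'E'
import numpy as np
t0=np.radians(-173.9);r=.1506
T=[];D=[]
for k in range(1,19):
    s=k/18; s=s*s*(3-2*s)*.5+s*.5
    a=np.radians(88*s)
    T.append([round(float(r*(np.cos(t0+a)-np.cos(t0))/.5),3),round(float(r*(np.sin(t0+a)-np.sin(t0))/.5),3),0]);D.append([0,0,round(88*s/90,3)])
print(T);print(D)
E
```

```text
[[0.002, -0.015, 0], [0.005, -0.033, 0], [0.011, -0.055, 0], [0.019, -0.078, 0], [0.03, -0.103, 0], [0.045, -0.128, 0], [0.062, -0.153, 0], [0.083, -0.177, 0], [0.106, -0.199, 0], [0.132, -0.218, 0], [0.159, -0.234, 0], [0.187, -0.247, 0], [0.214, -0.257, 0], [0.241, -0.263, 0], [0.265, -0.267, 0], [0.287, -0.269, 0], [0.306, -0.269, 0], [0.321, -0.268, 0]]
[[0, 0, 0.032], [0, 0, 0.071], [0, 0, 0.118], [0, 0, 0.17], [0, 0, 0.228], [0, 0, 0.29], [0, 0, 0.354], [0, 0, 0.421], [0, 0, 0.489], [0, 0, 0.557], [0, 0, 0.623], [0, 0, 0.688], [0, 0, 0.75], [0, 0, 0.807], [0, 0, 0.86], [0, 0, 0.907], [0, 0, 0.946], [0, 0, 0.978]]
```

Emit:
arm_command(travel=[[0.002,-0.015,0],[0.005,-0.033,0],[0.011,-0.055,0],[0.019,-0.078,0],[0.03,-0.103,0],[0.045,-0.128,0],[0.062,-0.153,0],[0.083,-0.177,0],[0.106,-0.199,0],[0.132,-0.218,0],[0.159,-0.234,0],[0.187,-0.247,0],[0.214,-0.257,0],[0.241,-0.263,0],[0.265,-0.267,0],[0.287,-0.269,0],[0.306,-0.269,0],[0.321,-0.268,0],[0.321,-0.268,0],[0.321,-0.268,0]], delta_rot=[[0,0,0.032],[0,0,0.071],[0,0,0.118],[0,0,0.17],[0,0,0.228],[0,0,0.29],[0,0,0.354],[0,0,0.421],[0,0,0.489],[0,0,0.557],[0,0,0.623],[0,0,0.688],[0,0,0.75],[0,0,0.807],[0,0,0.86],[0,0,0.907],[0,0,0.946],[0,0,0.978],[0,0,0.978],[0,0,0.978]])

```text
time_s: 7.02
tcp_pos: [0.6151, -0.2541, 0.0976]
eef_rot: [180.0, -0.0, -85.9]
contact_force: [-1.6, -3.8, 1.5]
gripper_width: 0.0218
gripper_force: 25.1
```

```bash
python3 - <<'E'
from h import *
st()
a=cap('top','t1');cap('side','s2')
i=a['img'][:,:,::-1][145:275,240:400]
cv2.imwrite('pics/t1c.png',cv2.convertScaleAbs(cv2.resize(i,None,fx=4.6,fy=4.6,interpolation=cv2.INTER_CUBIC),alpha=1.6))
E
```

```text
time_s 7.025
joints [-5.68010e+00  2.64851e+01 -1.07827e+01  3.11000e-02 -5.27375e+01
  9.72530e+00]
qd [ 0.0077 -0.2112 -0.0557 -0.1057  0.0603  0.148 ]
joint_torque [  2.4192 -60.7095  25.1313   4.5417   0.39    -0.291 ]
tcp_pos [ 0.6151 -0.2541  0.0976]
eef_rot [ 1.799905e+02 -2.350000e-02 -8.593590e+01]
contact_force [-1.5834 -3.8435  1.4665]
moment [-1.2716  0.4846  0.3156]
gripper_force 25.0565
gripper_width 0.0218
```

View pics/t1c.png

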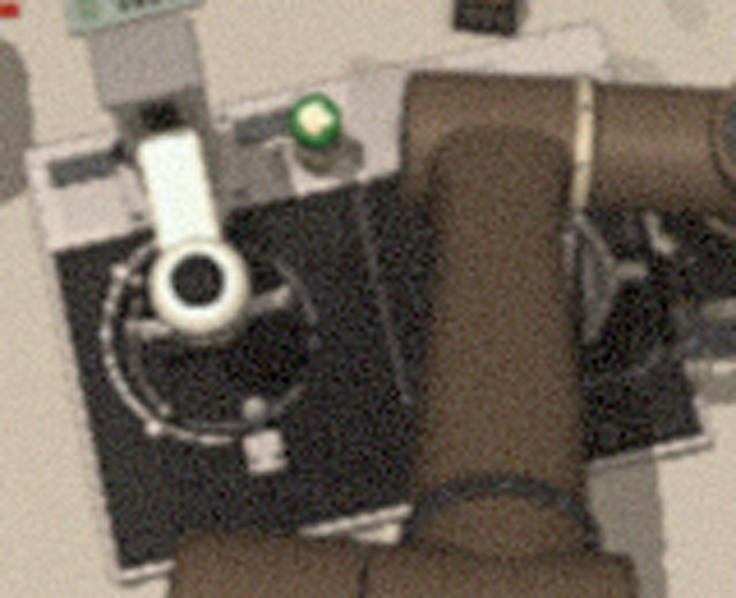

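In the top crop the arm hides the pan, so I'll use the side view.

```bash
python3 - <<'E'
import cv2
i=cv2.imread('pics/s2.png')[20:320,200:520]
cv2.imwrite('pics/s2c.png',cv2.convertScaleAbs(cv2.resize(i,(640,600),interpolation=cv2.INTER_CUBIC),alpha=1.4))
E
```

```text
(no output)
```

View pics/s2c.png

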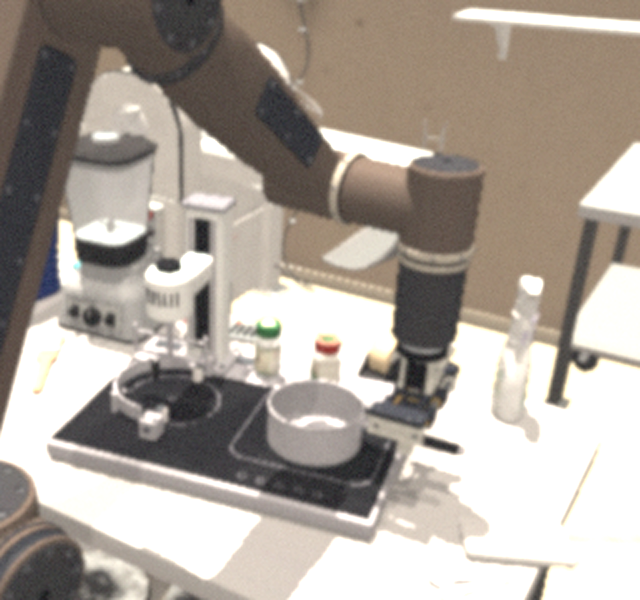

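Side crop (px = 200+x/2, 20+y/2): the pan is now at (316,420) with the handle to the right. The wrist axis is at about (445,200), the forearm end around (300,185) and the stand column's top near (210,202). Before the slide I need to know how much the wrist clears the stand.

```bash
python3 - <<'E'
from h import *
d=pickle.load(open('pics/s2.pkl','rb'));c=pickle.load(open('pics/t1.pkl','rb'))
g=lambda x,y:(200+x/2,20+y/2)
def zat(xy,px):  # height of vertical line at xy that projects to row of px
    zs=np.linspace(0,.7,701);q=proj(d,[[*xy,z] for z in zs]);i=np.argmin(abs(q[:,1]-px[1]));return zs[i],(q[i]-[200,20])*2
print('wrist axis',zat((.615,-.254),g(445,195)),'top',zat((.615,-.254),g(445,160)))
e=np.array([.615,-.254])+.19*np.array([np.sin(np.radians(5.7)),np.cos(np.radians(5.7))])
print('forearm end',e,[zat(e,g(300,y)) for y in(150,185,215)])
col=np.array([.576,.162])
u=np.array([np.cos(np.radians(10)),np.sin(np.radians(10))])
for k in(.1,.14,.18): print('col',k,zat(col+k*u,g(210,202)))
# rim centre of pan
print('pan',ray(d,g(316,409),.11))
for z in(.4,.45,.5): print((proj(c,[[*e,z],[.615,-.254,z]])-[240,145])*4.6)
E
```

```text
wrist axis (np.float64(0.47400000000000003), array([441.00101467, 195.25013592])) top (np.float64(0.521), array([445.7881731 , 159.88168539]))
forearm end [ 0.63387075 -0.06493944] [(np.float64(0.5), array([319.7869662 , 149.69717678])), (np.float64(0.449), array([317.50633503, 184.798803  ])), (np.float64(0.403), array([315.5312407 , 215.30020893]))]
col 0.1 (np.float64(0.365), array([193.36266362, 201.81757217]))
col 0.14 (np.float64(0.352), array([203.13999405, 202.20332015]))
col 0.18 (np.float64(0.34), array([212.42551579, 202.01425108]))
pan [ 0.58580632 -0.11067875  0.11      ]
[[496.67743997 161.48079225]
 [755.86691774 174.54333712]]
[[500.36772879 143.63644189]
 [767.36365606 157.08642517]]
[[504.28660813 124.68402587]
 [779.57162084 138.54611962]]
```

```bash
python3 - <<'E'
from h import *
d=pickle.load(open('pics/s2.pkl','rb'))
x0,y0,f=240,185,5
i=np.ascontiguousarray(d['img'][:,:,::-1][y0:y0+90,x0:x0+155]);i=cv2.convertScaleAbs(cv2.resize(i,None,fx=f,fy=f,interpolation=cv2.INTER_CUBIC),alpha=1.3)
th=np.linspace(0,2*np.pi,73)
def circ(cx,cy,r,z,col):
    q=((proj(d,np.c_[cx+r*np.cos(th),cy+r*np.sin(th),0*th+z])-[x0,y0]+.5)*f).astype(int); cv2.polylines(i,[q],True,col,1)
circ(.6043,-.1039,.075,.11,(0,0,255)); circ(.6043,-.1039,.075,.04,(0,0,255))
a=np.radians(10);R=np.array([[np.cos(a),-np.sin(a)],[np.sin(a),np.cos(a)]])
h=np.array([.576,.162]); circ(*h,.106,.076,(0,255,0))
for s in(1,-1): circ(*(h+R@[s*.074,-.018]),.009,.074,(0,255,255))
cv2.imwrite('pics/s2o.png',i)
E
```

```text
(no output)
```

View pics/s2o.png

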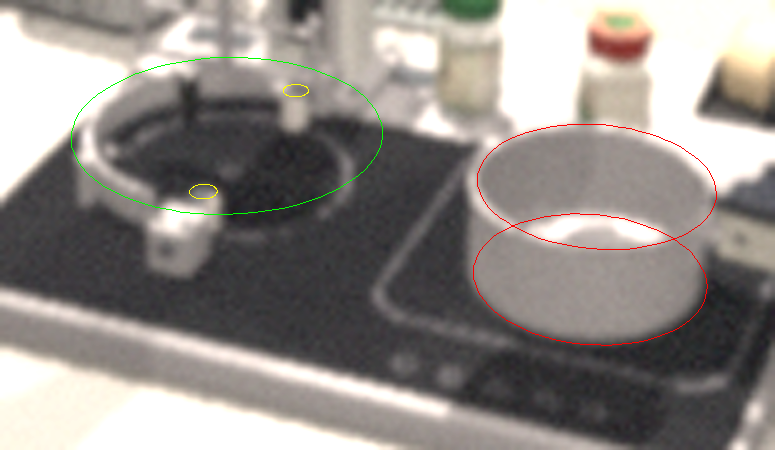

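The overlay agrees with the pan to about 3 mm: the red circles cover the rim (477–716, 124–249) and the base. The rollers at (200,205) and (293,97) agree to about 4 mm. Next I'll align the pan with the cradle's axis.

Emit:
arm_command(travel=[[0.008,0.01,0],[0.018,0.03,0],[0.027,0.05,0],[0.034,0.07,0],[0.038,0.09,0],[0.04,0.11,0],[0.041,0.13,0],[0.041,0.145,0],[0.041,0.151,0],[0.041,0.151,0]], delta_rot=[[0,0,0.01],[0,0,0.02],[0,0,0.03],[0,0,0.04],[0,0,0.05],[0,0,0.06],[0,0,0.066],[0,0,0.066],[0,0,0.066],[0,0,0.066]], newtons=40)

```text
time_s: 8.38
tcp_pos: [0.6358, -0.1774, 0.0976]
eef_rot: [-180.0, 0.0, -79.9]
contact_force: [-0.7, 1.7, 1.8]
gripper_width: 0.0217
gripper_force: 40.0
```

Emit:
arm_command(travel=[[-0.004,0.022,0],[-0.01,0.057,0],[-0.017,0.095,0],[-0.023,0.133,0],[-0.029,0.165,0],[-0.035,0.197,0],[-0.04,0.226,0],[-0.0417,0.236,0],[-0.0417,0.236,0],[-0.0417,0.236,0]], delta_rot=[[0,0,0],[0,0,0],[0,0,0],[0,0,0],[0,0,0],[0,0,0],[0,0,0],[0,0,0],[0,0,0],[0,0,0]])

```text
time_s: 9.62
tcp_pos: [0.6149, -0.0595, 0.0974]
eef_rot: [-180.0, 0.1, -80.0]
contact_force: [-1.8, 4.2, 0.2]
gripper_width: 0.0217
gripper_force: 40.0
```

```bash
python3 - <<'E'
from h import *
st()
c=pickle.load(open('pics/s2.pkl','rb'))
d=cap('side','s3')
x0,y0,f=240,185,5
i=np.ascontiguousarray(d['img'][:,:,::-1][y0:y0+90,x0:x0+155]);i=cv2.convertScaleAbs(cv2.resize(i,None,fx=f,fy=f,interpolation=cv2.INTER_CUBIC),alpha=1.3)
th=np.linspace(0,2*np.pi,73)
s=r.get_state();p=s['tcp_pos'];y=np.radians(s['eef_rot'][2]);C=np.array(p[:2])-.1506*np.array([np.cos(y),np.sin(y)]);print('C',C)
for z in(.11,.04):
    q=((proj(d,np.c_[C[0]+.075*np.cos(th),C[1]+.075*np.sin(th),0*th+z])-[x0,y0]+.5)*f).astype(int); cv2.polylines(i,[q],True,(0,0,255),1)
cv2.imwrite('pics/s3o.png',i)
E
```

```text
time_s 9.625
joints [ 12.5224  22.6649 -17.2242  -0.0796 -50.1075  -2.4216]
qd [-0.2676  0.0787 -0.0499  0.292   0.0739  0.0129]
joint_torque [-2.50860e+00 -5.53378e+01  2.37670e+01  6.83150e+00  1.08400e-01
 -4.02000e-02]
tcp_pos [ 0.6149 -0.0595  0.0974]
eef_rot [-1.799992e+02  6.120000e-02 -7.995020e+01]
contact_force [-1.8193  4.1651  0.1969]
moment [1.6107 0.3712 0.0692]
gripper_force 39.9981
gripper_width 0.0217
C [0.58869803 0.08856559]
```

View pics/s3o.png

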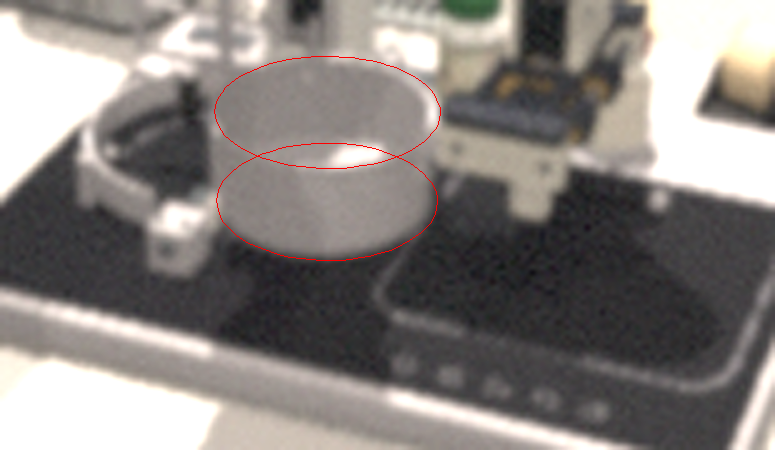

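The pan (red overlay, centre (0.589, 0.089)) stands just before the rollers and looks in line with them. I'll push in slowly.

Emit:
arm_command(travel=[[-0.001,0.008,0],[-0.003,0.016,0],[-0.004,0.024,0],[-0.006,0.032,0],[-0.007,0.04,0],[-0.008,0.046,0],[-0.009,0.052,0],[-0.01,0.058,0]], delta_rot=[[0,0,0],[0,0,0],[0,0,0],[0,0,0],[0,0,0],[0,0,0],[0,0,0],[0,0,0]])

```text
time_s: 10.68
tcp_pos: [0.6116, -0.0324, 0.0984]
eef_rot: [-179.9, -0.1, -80.0]
contact_force: [3.9, -10.5, -0.5]
gripper_width: 0.0215
gripper_force: 40.1
```

Emit:
arm_command(travel=[[-0.001,0.006,0],[-0.002,0.012,0],[-0.003,0.018,0],[-0.004,0.024,0],[-0.005,0.03,0]], delta_rot=[[0,0,0],[0,0,0],[0,0,0],[0,0,0],[0,0,0]])

```text
time_s: 11.3
tcp_pos: [0.6089, -0.017, 0.0982]
eef_rot: [-179.9, -0.1, -80.0]
contact_force: [5.4, -7.3, 0.2]
gripper_width: 0.0214
gripper_force: 40.1
```

Emit:
arm_command(travel=[[-0.001,0.006,0],[-0.002,0.012,0],[-0.003,0.018,0],[-0.004,0.024,0]], delta_rot=[[0,0,0],[0,0,0],[0,0,0],[0,0,0]])

```text
time_s: 11.8
tcp_pos: [0.606, -0.0038, 0.0977]
eef_rot: [-179.9, 0.0, -80.0]
contact_force: [3.5, -1.0, 0.1]
gripper_width: 0.0218
gripper_force: 40.1
```

Emit:
arm_command(travel=[[-0.001,0.005,0],[-0.0015,0.01,0],[-0.002,0.015,0],[-0.003,0.02,0]], delta_rot=[[0,0,0],[0,0,0],[0,0,0],[0,0,0]])

```text
time_s: 12.3
tcp_pos: [0.6041, 0.0063, 0.0975]
eef_rot: [-180.0, 0.0, -79.9]
contact_force: [3.3, 2.7, -0.3]
gripper_width: 0.0215
gripper_force: 40.1
```

Emit:
arm_command(travel=[[-0.0005,0.003,0],[-0.001,0.006,0],[-0.0015,0.009,0]], delta_rot=[[0,0,0],[0,0,0],[0,0,0]])

```text
time_s: 12.68
tcp_pos: [0.6035, 0.0103, 0.0977]
eef_rot: [-180.0, -0.0, -79.9]
contact_force: [5.0, -2.3, -0.2]
gripper_width: 0.0219
gripper_force: 40.1
```

Emit:
arm_command(travel=[[0.001,0.002,0],[0.001,0.004,0],[0.001,0.006,0]], delta_rot=[[0,0,0],[0,0,0],[0,0,0]])

```text
time_s: 13.05
tcp_pos: [0.6046, 0.0111, 0.0981]
eef_rot: [-180.0, -0.2, -79.9]
contact_force: [9.2, -13.4, -0.3]
gripper_width: 0.0215
gripper_force: 40.0
```

Emit:
arm_command(travel=[[0,0.002,0],[0,0.004,0],[0,0.004,0]], delta_rot=[[0,0,0],[0,0,0],[0,0,0]])

```text
time_s: 13.42
tcp_pos: [0.6049, 0.0114, 0.0983]
eef_rot: [-180.0, -0.3, -79.9]
contact_force: [10.0, -19.4, -1.1]
gripper_width: 0.0216
gripper_force: 40.0
```

Emit:
arm_command(travel=[[0.002,0,0],[0.004,0.001,0],[0.004,0.001,0]], delta_rot=[[0,0,0],[0,0,0],[0,0,0]])

```text
time_s: 13.8
tcp_pos: [0.6064, 0.012, 0.0982]
eef_rot: [180.0, -0.3, -79.9]
contact_force: [8.0, -18.0, -1.4]
gripper_width: 0.0219
gripper_force: 40.0
```

```bash
python3 - <<'E'
from h import *
st()
E
```

```text
time_s 13.8
joints [ 19.7302  21.7011 -18.8539   0.3333 -49.536   -9.8429]
qd [-0.0178 -0.05   -0.0861  0.0164  0.1252 -0.0473]
joint_torque [ 1.06965e+01 -5.38389e+01  2.24224e+01  1.00000e-03 -7.52700e-01
 -2.06100e-01]
tcp_pos [0.6064 0.012  0.0982]
eef_rot [179.9532  -0.2652 -79.8961]
contact_force [  8.0001 -17.9851  -1.352 ]
moment [-6.2717 -3.1162  0.2007]
gripper_force 40.0214
gripper_width 0.0219
```

Emit:
arm_command(travel=[[0.002,0.001,0],[0.004,0.002,0],[0.006,0.002,0],[0.006,0.002,0]], delta_rot=[[0,0,0],[0,0,0],[0,0,0],[0,0,0]])

```text
time_s: 14.3
tcp_pos: [0.6086, 0.0131, 0.098]
eef_rot: [179.9, -0.3, -79.9]
contact_force: [5.1, -16.9, 1.0]
gripper_width: 0.0218
gripper_force: 40.3
```

Emit:
arm_command(travel=[[0.002,0.0,0],[0.004,0.001,0],[0.004,0.001,0]], delta_rot=[[0,0,0],[0,0,0],[0,0,0]])

```text
time_s: 14.68
tcp_pos: [0.609, 0.0138, 0.0976]
eef_rot: [179.7, -0.2, -79.9]
contact_force: [-0.3, -13.4, 4.3]
gripper_width: 0.0215
gripper_force: 40.2
```

Emit:
arm_command(travel=[[0,0.002,0],[-0.001,0.004,0],[-0.001,0.005,0],[-0.001,0.005,0]], delta_rot=[[0,0,0],[0,0,0],[0,0,0],[0,0,0]])

```text
time_s: 15.18
tcp_pos: [0.6089, 0.014, 0.0979]
eef_rot: [179.7, -0.4, -79.9]
contact_force: [3.5, -25.9, 3.1]
gripper_width: 0.0219
gripper_force: 40.2
```

The last push took 2.5 mm of command but gave 0.2 mm of motion and 26 N, with almost no sideways force, so the pan is against both stops. I'll relax the push, open and rise.

Emit:
arm_command(travel=[[0.0005,-0.003,0],[0.001,-0.006,0],[0.001,-0.008,0],[0.001,-0.008,0]], delta_rot=[[0,0,0],[0,0,0],[0,0,0],[0,0,0]], newtons=20)

```text
time_s: 15.68
tcp_pos: [0.609, 0.0139, 0.0976]
eef_rot: [179.8, -0.1, -79.9]
contact_force: [-2.1, -5.8, 5.2]
gripper_width: 0.0224
gripper_force: 20.0
```

Emit:
arm_command(travel=[[0,0,0],[0,0,0],[0,0,0],[0,0,0],[0,0,0],[0,0,0],[0,0,0],[0,0,0]], delta_rot=[[0,0,0],[0,0,0],[0,0,0],[0,0,0],[0,0,0],[0,0,0],[0,0,0],[0,0,0]], grip=0.8)

```text
time_s: 16.68
tcp_pos: [0.6108, 0.0158, 0.0976]
eef_rot: [-180.0, 0.0, -79.9]
contact_force: [-1.2, -0.1, -0.5]
gripper_width: 0.0701
gripper_force: 0.0
```

Emit:
arm_command(travel=[[0,0,0.02],[0,0,0.06],[0,0,0.12],[0,-0.02,0.2],[0,-0.05,0.28],[0,-0.08,0.36],[0,-0.08,0.44],[0,-0.08,0.52],[0,-0.08,0.56],[0,-0.08,0.56],[0,-0.08,0.56]], delta_rot=[[0,0,0],[0,0,0],[0,0,0],[0,0,0],[0,0,0],[0,0,0],[0,0,0],[0,0,0],[0,0,0],[0,0,0],[0,0,0]])

```text
time_s: 18.05
tcp_pos: [0.6103, -0.0241, 0.377]
eef_rot: [180.0, 0.0, -79.9]
contact_force: [0.2, -0.4, -0.8]
gripper_width: 0.0702
gripper_force: 0.0
```

```bash
python3 - <<'E'
from h import *
st()
a=cap('side','s4');cap('top','t4')
i=a['img'][:,:,::-1][100:260,230:400]
cv2.imwrite('pics/s4c.png',cv2.convertScaleAbs(cv2.resize(i,None,fx=3.7,fy=3.7,interpolation=cv2.INTER_CUBIC),alpha=1.3))
E
```

```text
time_s 18.05
joints [ 1.60195e+01  1.14644e+01  4.99510e+00 -2.67000e-02 -8.35710e+01
 -5.96030e+00]
qd [ 0.1091  0.6995 -0.6301  0.0125 -0.0257 -0.0543]
joint_torque [-4.40000e-02 -4.86669e+01  3.18193e+01  7.57680e+00  7.70000e-03
  4.00000e-04]
tcp_pos [ 0.6103 -0.0241  0.377 ]
eef_rot [ 1.799571e+02  2.220000e-02 -7.994380e+01]
contact_force [ 0.1736 -0.3589 -0.8207]
moment [ 0.064  -0.0279  0.0012]
gripper_force 0.0
gripper_width 0.0702
```

View pics/s4c.png

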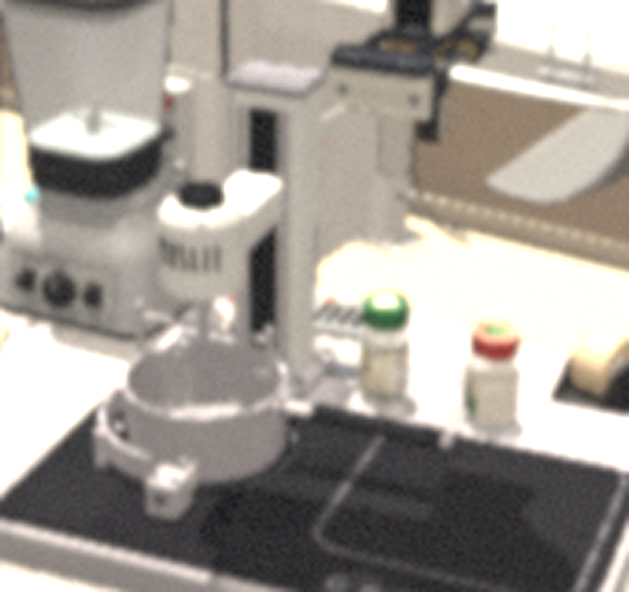

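The side crop shows the pan upright in the cradle with both rollers behind its widest part: rim (128–285, 340–410), near roller at (185,465). The head is raised above it, cap at (200,192). Nothing else has moved. That was my tenth picture, so from here I'll work from numbers. Next I'll shut the gripper, turn it a quarter so its body clears the column, and move above the cap.

Emit:
arm_command(travel=[[0,0,0],[0,0,0],[0,0,0],[0,0.04,0],[-0.01,0.1,0],[-0.02,0.16,0],[-0.03,0.22,0],[-0.04,0.28,0],[-0.05,0.33,0],[-0.062,0.374,0],[-0.062,0.374,-0.03],[-0.062,0.374,-0.066],[-0.062,0.374,-0.066],[-0.062,0.374,-0.066]], delta_rot=[[0,0,0.1],[0,0,0.2],[0,0,0.3],[0,0,0.4],[0,0,0.5],[0,0,0.6],[0,0,0.7],[0,0,0.8],[0,0,0.9],[0,0,1],[0,0,1],[0,0,1],[0,0,1],[0,0,1]], grip=0)

```text
time_s: 19.9
tcp_pos: [0.58, 0.1623, 0.3447]
eef_rot: [180.0, 0.0, 10.0]
contact_force: [-0.7, 0.0, -1.1]
gripper_width: 0.0003
gripper_force: 0.0
```

Emit:
arm_command(travel=[[0,0,-0.01],[0,0,-0.02],[0,0,-0.03],[0,0,-0.04],[0,0,-0.05],[0,0,-0.06],[0,0,-0.07],[0,0,-0.08]], delta_rot=[[0,0,0],[0,0,0],[0,0,0],[0,0,0],[0,0,0],[0,0,0],[0,0,0],[0,0,0]])

```text
time_s: 20.9
tcp_pos: [0.5798, 0.1628, 0.3055]
eef_rot: [-180.0, -0.1, 10.1]
contact_force: [-3.9, -0.5, 7.2]
gripper_width: 0.0005
gripper_force: 3.5
```

Emit:
arm_command(travel=[[0,0,-0.006],[0,0,-0.012],[0,0,-0.018],[0,0,-0.024]], delta_rot=[[0,0,0],[0,0,0],[0,0,0],[0,0,0]])

```text
time_s: 21.4
tcp_pos: [0.5798, 0.1628, 0.2935]
eef_rot: [-180.0, -0.1, 10.1]
contact_force: [-3.0, 0.6, 7.1]
gripper_width: 0.0002
gripper_force: 3.3
```

The head is down 25 mm at a steady 7 N, so the paddle has passed the rim. I'll carry on to the stop.

Emit:
arm_command(travel=[[0,0,-0.008],[0,0,-0.016],[0,0,-0.024],[0,0,-0.032],[0,0,-0.04],[0,0,-0.048],[0,0,-0.056],[0,0,-0.064],[0,0,-0.072],[0,0,-0.078]], delta_rot=[[0,0,0],[0,0,0],[0,0,0],[0,0,0],[0,0,0],[0,0,0],[0,0,0],[0,0,0],[0,0,0],[0,0,0]])

```text
time_s: 22.65
tcp_pos: [0.5798, 0.1628, 0.2544]
eef_rot: [-180.0, -0.1, 10.1]
contact_force: [-3.2, -0.2, 7.2]
gripper_width: 0.0006
gripper_force: 3.3
```

Emit:
arm_command(travel=[[0,0,-0.004],[0,0,-0.008],[0,0,-0.01],[0,0,-0.01]], delta_rot=[[0,0,0],[0,0,0],[0,0,0],[0,0,0]])

```text
time_s: 23.15
tcp_pos: [0.5798, 0.1628, 0.2494]
eef_rot: [-180.0, -0.0, 10.1]
contact_force: [-3.5, -0.3, 5.9]
gripper_width: 0.0005
gripper_force: 2.7
```

Emit:
arm_command(travel=[[0,0,-0.002],[0,0,-0.004],[0,0,-0.006],[0,0,-0.006]], delta_rot=[[0,0,0],[0,0,0],[0,0,0],[0,0,0]])

```text
time_s: 23.65
tcp_pos: [0.5798, 0.1628, 0.2492]
eef_rot: [-180.0, -0.2, 10.1]
contact_force: [-9.8, -0.4, 22.3]
gripper_width: 0.0003
gripper_force: 10.9
```

The head is firmly on its stop: no further travel and 22 N at z = 0.249, which is 70 mm down. I'll retract.

Emit:
arm_command(travel=[[0,0,0.01],[0,0,0.04],[0,0,0.1],[0,0,0.2],[0,0,0.3],[0,0,0.3],[0,0,0.3]], delta_rot=[[0,0,0],[0,0,0],[0,0,0],[0,0,0],[0,0,0],[0,0,0],[0,0,0]])

```text
time_s: 24.52
tcp_pos: [0.5796, 0.1628, 0.3954]
eef_rot: [-180.0, 0.0, 10.1]
contact_force: [0.3, 0.1, 0.2]
gripper_width: 0.0008
gripper_force: 0.0
```

```bash
python3 - <<'E'
from h import *
s=r.get_state();print(s['tcp_pos'],s['contact_force'])
a=pickle.load(open('pics/s4.pkl','rb'));b=cap('side','s5')
# head/cap vertical shift: dark cap blob in window near stand
for c in(a,b):
    g=cv2.cvtColor(c['img'],cv2.COLOR_RGB2GRAY)[135:200,272:300]
    m=(g<50).astype(np.uint8);n,_,S,C=cv2.connectedComponentsWithStats(m);print([(S[k,4],(C[k]+[272,135]).round(1).tolist()) for k in range(1,n) if S[k,4]>15])
print('cap expected raised/down',proj(b,[[.579,.163,.3],[.579,.163,.23]]))
# pan unchanged? compare lower pan/cradle/handle patch
ga=cv2.cvtColor(a['img'],cv2.COLOR_RGB2GRAY)[195:235,255:315].astype(float);gb=cv2.cvtColor(b['img'],cv2.COLOR_RGB2GRAY)[195:235,255:315].astype(float)
print('shift',cv2.phaseCorrelate(ga,gb))
E
```

```text
[0.57963705 0.16280901 0.39541501] [0.29136779 0.0578035  0.19619034]
[(np.int32(20), [298.5, 139.5]), (np.int32(36), [283.8, 152.2]), (np.int32(43), [298.5, 177.7])]
[(np.int32(56), [298.5, 148.5]), (np.int32(43), [284.0, 171.0])]
cap expected raised/down [[284.12099079 149.49717323]
 [284.50714992 169.45492189]]
shift ((0.06367960830054287, 0.007061816389349218), 0.7018953145743119)
```

The cap has dropped by the expected amount (152 to 171 px), the pan hasn't moved, and the arm is free. Handing in.

```bash
python3 -c "
from plant import close_job
print(close_job())"
```

```text
the job is handed in; nothing more can be done
None
```

The job is handed in at about 24.5 s: the pan is home against both stops with its handle pointing straight out of the opening, the stirrer head is down on its stop, and the arm is clear; no verdict came back.

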